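# Pull the packing strips and stack the brass bushes in a pyramid

### The arm

A 6-joint arm with a two-finger parallel gripper is mounted at the origin on the work surface. World frame = base frame: x ahead of the robot, y to its left, z up, the work surface at z = 0. Lengths are in m, angles in degrees, forces in N, time in s.
With the tool pointing down it reaches from about 0.15 to 0.775 m from the base axis. Payload 6.1 kg.
Tool frame: the origin (TCP) lies at the very end of the fingers, on their centre line; the grasp point (between the pads) lies 19 mm behind it (arm.grip_point_offset is the distance from the TCP to the grasp point, in m); z points along the fingers, y is the direction in which the jaws open and shut (so a half turn about z gives the same grasp; the last joint's range is limited). The gripper opens to 85 mm and grips with 20 to 120 N. Pads are 22 mm wide; open, the fingers measure 114 mm over their backs; the gripper's body (76 mm by 85 mm) begins 54 mm behind the grasp point. The pads swing forward as they close: fully open they stand 13 mm farther back than shut.
Start: joints at [73.854, 7.208, -2.269, 80.523, 0, 90], TCP at [0.146, 0.504, 0.231] pointing down, gripper open.
Joint ranges: [-155.77, 155.77], [-54.66, 111.73], [-72.52, 77.12], [-102.08, 115.82], [-83.92, 84.16], [-180, 180]. Speed limits (degrees/s): [136.94, 136.94, 172.46, 180, 180, 180].

### API

Orientations are given as [roll, pitch, yaw] about the fixed x, y, z axes, in that order (R = Rz(yaw) Ry(pitch) Rx(roll)).
In Python, from station import arm gives the robot as it stands.
- The arm moves only by the tool move_arm, never from a script. Its argument "plan" is a list that holds one entry, the list of rows, each a list of 4 numbers: the shift along the world's x, y, z normalised to -1 to 1, where 1 is 0.06 m, then the turn about the world's z normalised to -1 to 1, where 1 is 0.1 rad. A call has 1 to 5 rows; each row shifts and turns the commanded pose from where the row before left it; what a row does not reach is not made up. A row lasts 1/8 s, in which the tool goes at most 62.5 mm and 10.7 degrees, less where a joint would pass 70% of its speed; a pose out of reach is approached as far as the arm can. A call with a number of a shift or a turn outside -1 to 1 is refused whole. A call with a gripper value outside its range is refused whole. "jaw" is the opening, from 0 (shut) to 1 (fully open), set as the call begins (left out, the last holds). The fingers move at their own pace and stop on an object; "newtons" is the grip in N (left out, the last holds). Time passes only in rows, so rows that do not move let the fingers close. It gives the time, the measured TCP pose, the force and the opening at its end, in the units of the state.
- arm.sense(): the state, without advancing time (a new reading comes with each control period).
- arm.grab_frame(name): name is "scene" or "top"; returns the picture (400x640x3 uint8, red, green, blue); there is no depth.
- arm.camera_params(name): a dict with "K" (3x3 intrinsics, pixels), "R" (3x3) and "t" (3): a world point X has camera coordinates R X + t. Camera axes: x right, y down, z forward; pixel columns grow to the right and rows downward; lengths in m; the calibration is good to about 2 mm. A picture is of the moment at which its call begins. camera_params takes no time and is no camera call.
- arm.job_done(): hands the job in, once; it reports no verdict.
Trained networks look in the newest picture that a camera, given by its name, has taken for a name from the list of things; names that differ only in an ending like _2 or _b are one class to them, and where a whole thing is asked for, a point or a joint stands for the part that bears it (a point fixed in the world has none). Each returns a list of dicts, best first, with "confidence" (0 to 1); they miss things now and then, are a little off and sometimes report something else, mostly with a low value. They report only what shows in the picture. A call takes as long as a camera call.
- arm.cut_out(camera, label): "region" (400x640 bool, what is visible of it) and "rect" ([left, top, width, height] in pixels, round what is visible of it).
The state is a dict: "t": time; "joint_positions": joint angles; "dq": joint speeds; "joint_efforts": joint torques, N m; "eef_pos": TCP position; "ee_rot": TCP orientation; "contact_force": force on the tool from outside, world axes, zero at the start; "torque": the same for the moment, N m; "gripper_width": opening from 0.0 (shut) to 1.0 (fully open).
Only numpy, scipy, OpenCV 4.12 (cv2) and the standard library are available. Lean on these libraries where they do the work, as an engineer would, in place of code of your own. Each camera call takes 0.05 s, during which the arm holds its last target. There are 200 camera calls.

### The job

The bottom row of brass bushes still has its wooden packing strips wedged in the gaps: pull out every strip by its top edge and put it in the red bin. Then stack all the loose bushes from the tray as a pyramid on that row, each lying in the hollow between two bushes below and with its ends in line with theirs, filling the second layer before any go on the third. Leave the bottom row and the other things on the bench where they are.

Things in the scene. Friction and masses are not known exactly. Their poses are not given: they have to be found in the camera images.
- rack: fixed steel stacking rack: plate 90 (x) x 226 (y) x 8 mm, origin at the centre of its underside, z up. Four bottom bushes lie on it along its x, side by side along its y at -75, -25, +25 and +75 mm (pitch 50 mm, 10 mm apart), each kept from rolling by two ribs 5 mm high that stand 14 to 20 mm to either side of its axis. The bottom bushes' axes are 28 mm above the bench, their tops 48 mm. The three 10 mm gaps between them lie at y = -50, 0 and +50 mm
- bin: loose red plastic open box for the strips, outside 100 (x) x 140 (y) x 45 mm high, walls and floor 4 mm; origin at the centre of its underside
- strip0_center (a point): dark wooden packing strip 8 mm thick (own y) x 44 mm wide (own x) x 62 mm tall (own z), standing on the rack's plate in one of the gaps between the bottom bushes, its top 22 mm above them. It is loose in the gap by 2 mm. This point: its centre. May be absent (gap already empty).
- strip1_center (a point): another packing strip like strip0, in another gap. This point: its centre. May be absent (gap already empty).
- strip2_center (a point): another packing strip like strip0, in another gap. This point: its centre. May be absent (gap already empty).
- bush0_center (a point): loose brass bush, a cylinder 40 mm in diameter and 54 mm long with flat ends, 0.29 to 0.43 kg, to be stacked; lies at the start, along with the others side by side, in a fixed low black tray (110 x 270 mm, floor 4 mm thick, rim 8 mm above the bench) and can roll. Its axis is its own x. It can be gripped from above by its two end faces. This point: its centre, on the axis. May be absent.
- bush1_center (a point): loose brass bush like bush0. This point: its centre. May be absent.
- bush2_center (a point): loose brass bush like bush0. This point: its centre. May be absent.
- bush3_center (a point): loose brass bush like bush0. This point: its centre. May be absent.
- bush4_center (a point): loose brass bush like bush0. This point: its centre. May be absent.
- base0_center (a point): bottom bush on the rack, same size and make as the loose ones, axis = own x. This point: its centre
- base1_center (a point): bottom bush on the rack, same size and make as the loose ones, axis = own x. This point: its centre
- base2_center (a point): bottom bush on the rack, same size and make as the loose ones, axis = own x. This point: its centre
- base3_center (a point): bottom bush on the rack, same size and make as the loose ones, axis = own x. This point: its centre
- saddle0 (a point): where the centre of a second-layer bush comes to lie: over the rack's gap at y = -50 mm, 59 mm above the bench; axes as the rack's
- saddle1 (a point): where the centre of a second-layer bush comes to lie: over the rack's gap at y = 0 mm, 59 mm above the bench; axes as the rack's
- saddle2 (a point): where the centre of a second-layer bush comes to lie: over the rack's gap at y = 50 mm, 59 mm above the bench; axes as the rack's
- upper0 (a point): where the centre of a third-layer bush comes to lie: between saddle0 and saddle1, 90 mm above the bench; axes as the rack's
- upper1 (a point): where the centre of a third-layer bush comes to lie: between saddle1 and saddle2, 90 mm above the bench; axes as the rack's
- spanner: steel spanner 150 mm long lying on the bench, origin below its middle; bystander
- can: small blue can 54 mm in diameter, 75 mm tall, origin under its centre; bystander
- collar: steel collar 48 mm in diameter, 16 mm high, origin under its centre; bystander
- mallet: hammer 240 mm long lying on the bench, origin below its middle; bystander
- block: aluminium block 70 x 45 x 35 mm, origin under its centre; bystander

How it is judged (in metres and radians):
On the way, in this order (a step that is already met when the one before it is completed fails the run):
1. every strip is in the bin (x of strip0_center in the frame of bin between -0.048 and 0.048 m and y of strip0_center in the frame of bin between -0.068 and 0.068 m and z of strip0_center in the frame of bin between 0 and 0.045 m and x of strip1_center in the frame of bin between -0.048 and 0.048 m and y of strip1_center in the frame of bin between -0.068 and 0.068 m and z of strip1_center in the frame of bin between 0 and 0.045 m and x of strip2_center in the frame of bin between -0.048 and 0.048 m and y of strip2_center in the frame of bin between -0.068 and 0.068 m and z of strip2_center in the frame of bin between 0 and 0.045 m), for 0.2 s.
2. the three hollows of the bottom row each hold a bush, and none lies on the third layer yet (distance between any of bush0_center, bush1_center, bush2_center, bush3_center, bush4_center and saddle0 below 0.014 m and distance between any of bush0_center, bush1_center, bush2_center, bush3_center, bush4_center and saddle1 below 0.014 m and distance between any of bush0_center, bush1_center, bush2_center, bush3_center, bush4_center and saddle2 below 0.014 m and not (distance between any of bush0_center, bush1_center, bush2_center, bush3_center, bush4_center and upper0 below 0.014 m) and not (distance between any of bush0_center, bush1_center, bush2_center, bush3_center, bush4_center and upper1 below 0.014 m)), for 0.2 s.
At the end, for the whole second after the job is handed in: Every strip's centre lies inside the bin (below its rim), all three hollows of the bottom row hold a bush, every loose bush's centre is within 14 mm of a saddle or upper point with its axis within 0.2 rad of the rack's x, at rest; the bottom bushes are within 14 mm of where they began (all of step 1 and distance between any of bush0_center, bush1_center, bush2_center, bush3_center, bush4_center and saddle0 below 0.014 m and distance between any of bush0_center, bush1_center, bush2_center, bush3_center, bush4_center and saddle1 below 0.014 m and distance between any of bush0_center, bush1_center, bush2_center, bush3_center, bush4_center and saddle2 below 0.014 m and (distance between bush0_center and saddle0 below 0.014 m or distance between bush0_center and saddle1 below 0.014 m or distance between bush0_center and saddle2 below 0.014 m or distance between bush0_center and upper0 below 0.014 m or distance between bush0_center and upper1 below 0.014 m) and angle between the x axis of each of bush0_center, bush1_center, bush2_center, bush3_center, bush4_center and the x axis of rack, either way round below 0.2 rad and linear speed of each of bush0, bush1, bush2, bush3, bush4 below 0.03 m/s and (distance between bush1_center and saddle0 below 0.014 m or distance between bush1_center and saddle1 below 0.014 m or distance between bush1_center and saddle2 below 0.014 m or distance between bush1_center and upper0 below 0.014 m or distance between bush1_center and upper1 below 0.014 m) and (distance between bush2_center and saddle0 below 0.014 m or distance between bush2_center and saddle1 below 0.014 m or distance between bush2_center and saddle2 below 0.014 m or distance between bush2_center and upper0 below 0.014 m or distance between bush2_center and upper1 below 0.014 m) and (distance between bush3_center and saddle0 below 0.014 m or distance between bush3_center and saddle1 below 0.014 m or distance between bush3_center and saddle2 below 0.014 m or distance between bush3_center and upper0 below 0.014 m or distance between bush3_center and upper1 below 0.014 m) and (distance between bush4_center and saddle0 below 0.014 m or distance between bush4_center and saddle1 below 0.014 m or distance between bush4_center and saddle2 below 0.014 m or distance between bush4_center and upper0 below 0.014 m or distance between bush4_center and upper1 below 0.014 m) and distance of each of base0_center, base1_center, base2_center, base3_center from where it was at the start of the episode below 0.014 m); the robot touches nothing.
It fails at once if the spanner is pushed more than 40 mm from its place (distance of spanner from where it was at the start of the episode above 0.04 m).
It fails at once if the can is pushed more than 40 mm from its place (distance of can from where it was at the start of the episode above 0.04 m).
It fails at once if the collar is pushed more than 40 mm from its place (distance of collar from where it was at the start of the episode above 0.04 m).
It fails at once if the mallet is pushed more than 40 mm from its place (distance of mallet from where it was at the start of the episode above 0.04 m).
It fails at once if the block is pushed more than 40 mm from its place (distance of block from where it was at the start of the episode above 0.04 m).
Of bush0, bush1, bush2, bush3, bush4 only 3 to 5 are there at a start; the rules pass over those that are not, and their reading is None.
Of strip0, strip1, strip2 only 2 to 3 are there at a start; the rules pass over those that are not, and their reading is None.
At some moment in a run one of bin, bush0, bush1, bush2, bush3, bush4 may be knocked a few centimetres aside while the robot is not near it.
It also fails if it takes over 210 s, if anything falls off the work surface, if the arm or the gripper's body presses on something with over 40 N, if the wrist force passes 120 N, or if a joint passes its speed limit or range.

## Working session

There is one attempt and no reset: what is moved stays moved. The work goes in short steps, Python scripts to look and compute and a tool call to move; the robot and the scene stay as the last step left them, time stands still between calls to the robot, and variables do not carry over. Pictures are saved under pics/ and viewed, about 12 in all and at most 16, crops included, and the job is handed in when it is done.

Besides the shell and the picture viewer there is one more tool, called after "Call:" as name(argument=value, ...) on one line, values as JSON. move_arm: Moves the arm, as the interface text tells. Scaled input: -1 to 1 covers 0.06 m each way for a shift and 0.1 rad each way for a turn. Its arguments: {"type":"object","properties":{"plan":{"type":"array"},"jaw":{"type":"number"},"newtons":{"type":"number"}},"required":["plan"]}

```bash
mkdir -p pics; ls
python3 - <<'E'
from station import arm
import cv2,numpy as np
for n in("scene","top"):
    f=arm.grab_frame(n); cv2.imwrite(f"pics/{n}0.png",f[:,:,::-1])
    c=arm.camera_params(n); print(n,np.round(c["K"],1).tolist(),np.round(c["R"],3).tolist(),np.round(c["t"],3).tolist())
print(arm.sense())
E
```

```text
pics
scene [[504.3, 0.0, 318.7], [0.0, 504.3, 198.8], [0.0, 0.0, 1.0]] [[0.828, 0.561, 0.004], [0.454, -0.667, -0.591], [-0.329, 0.491, -0.807]] [-0.501, -0.232, 1.958]
top [[427.4, 0.0, 327.7], [0.0, 427.4, 202.0], [0.0, 0.0, 1.0]] [[0.007, -1.0, 0.011], [-0.997, -0.007, -0.072], [0.072, -0.011, -0.997]] [-0.003, 0.595, 1.202]
{'t': 0.1, 'joint_positions': array([ 7.38537350e+01,  7.23962258e+00, -2.32131341e+00,  8.05230050e+01,
        9.21788206e-04,  9.00003976e+01]), 'dq': array([-0.0843536 , -0.08285021,  0.23809628, -0.02500454, -0.03813419,
        0.08394626]), 'joint_efforts': array([ 7.64420893e-04, -4.36906028e+01,  3.53605449e+01,  1.36662103e-02,
       -2.07741408e-05, -3.45322704e-06]), 'eef_pos': array([0.14589124, 0.50394158, 0.23058422]), 'ee_rot': array([-1.79916059e+02, -9.21204718e-04,  1.63853336e+02]), 'contact_force': array([0.14100545, 0.04126314, 0.14907555]), 'torque': array([0.02324901, 0.05160658, 0.00075424]), 'gripper_width': 1.0027875529962604}
```

View pics/scene0.png

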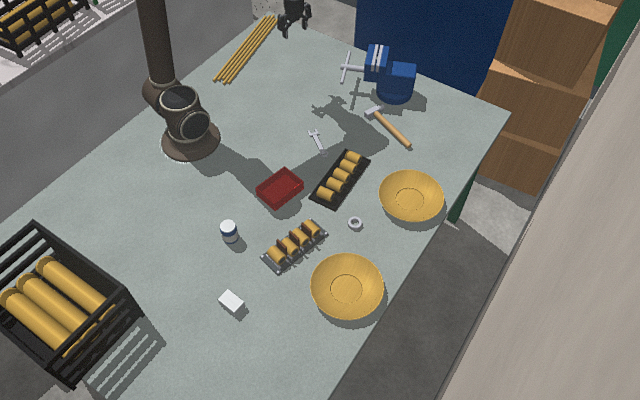

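View pics/top0.png

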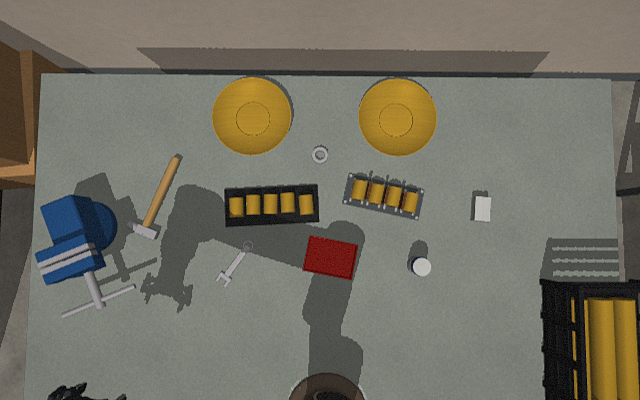

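```bash
cat > h.py <<'E'
from station import arm
import cv2,numpy as np
P={n:arm.camera_params(n) for n in("scene","top")}
def ray(n,uv,z):
    c=P[n];K,R,t=[np.array(c[k]) for k in("K","R","t")]
    C=-R.T@t; d=R.T@np.linalg.inv(K)@np.array([uv[0],uv[1],1.])
    return C+d*(z-C[2])/d[2]
def proj(n,X):
    c=P[n];q=np.array(c["K"])@(np.array(c["R"])@np.array(X)+np.array(c["t"]));return q[:2]/q[2]
def cen(m):
    v,u=np.nonzero(m);return np.array([u.mean(),v.mean()])
def crop(n,box,name,s=4):
    f=arm.grab_frame(n);x,y,w,h=box
    cv2.imwrite(name,cv2.resize(f[y:y+h,x:x+w,::-1],None,fx=s,fy=s,interpolation=cv2.INTER_CUBIC))
E
python3 - <<'E'
from h import *
crop("top",(215,140,210,145),"pics/c1.png",3.8)
for n in("top",):
  for l,z in(("rack",.008),("bin",.0225),("strip0_center",.039),("bush0_center",.024),("base0_center",.028)):
    for d in arm.cut_out(n,l):
        m=d["region"]; c=cen(m); r=cv2.minAreaRect(np.argwhere(m)[:,::-1].astype(np.float32))
        print(n,l,round(d["confidence"],2),d["rect"],m.sum(),c.round(1),ray(n,c,z).round(4),"box",np.round(r[0]+r[1]+(r[2],),1))
arm.grab_frame("scene")
for l,z in(("rack",.008),("bin",.0225),("strip0_center",.039),("bush0_center",.024),("base0_center",.028)):
    for d in arm.cut_out("scene",l):
        m=d["region"]; c=cen(m)
        print("scene",l,round(d["confidence"],2),d["rect"],m.sum(),c.round(1),ray("scene",c,z).round(4))
E
```

```text
top rack 0.59 [340.1, 173.5, 83.0, 45.2] 1216 [379.9 196. ] [ 0.6148 -0.1508  0.008 ] box [382.5 195.9  78.5  31.8  12.4]
top bin 0.75 [301.5, 235.8, 54.9, 44.1] 1849 [330.  257.1] [ 0.4388 -0.0067  0.0225] box [330.  257.2  51.5  37.1  11.7]
top bin 0.52 [263.2, 191.6, 11.2, 25.6] 250 [270.9 203.6] [0.5895 0.1631 0.0225] box [270.5 203.5  19.   13.   90. ]
top strip0_center 0.47 [401.4, 193.5, 15.0, 19.9] 237 [410.6 201.6] [ 0.5969 -0.2334  0.039 ] box [410.5 201.5  12.2  20.2  15.9]
top strip0_center 0.46 [396.1, 193.3, 7.2, 14.6] 104 [401.9 199.9] [ 0.6014 -0.2089  0.039 ] box [402.  200.    6.3  17.5  14. ]
top strip0_center 0.32 [342.0, 174.9, 83.1, 45.1] 943 [383.6 198.5] [ 0.6052 -0.1569  0.039 ] box [383.1 196.1  77.5  31.   13. ]
top bush0_center 0.82 [300.1, 196.1, 15.4, 14.9] 226 [305.4 203.8] [0.5895 0.0643 0.024 ] box [305.4 203.9  18.1  12.4  84.3]
top bush0_center 0.65 [380.2, 188.2, 9.1, 13.4] 69 [384.8 195.1] [ 0.616  -0.1626  0.024 ] box [384.7 195.    5.1  14.6   8.1]
top base0_center 0.64 [402.6, 193.6, 14.3, 18.6] 233 [409.9 201.9] [ 0.5969 -0.2337  0.028 ] box [
[... 315 characters left out ...]
8, 28.3, 28.5] 385 [230.8 302. ] [ 0.5815 -0.4415  0.0225]
scene bin 0.17 [346.2, 217.5, 16.6, 8.1] 83 [354.8 222.7] [0.7412 0.0164 0.0225]
scene strip0_center 0.39 [276.0, 237.9, 11.3, 17.4] 72 [281.3 246.6] [ 0.5986 -0.2058  0.039 ]
scene strip0_center 0.32 [313.3, 132.3, 14.3, 25.4] 76 [319.8 146.1] [0.4574 0.2248 0.039 ]
scene bush0_center 0.66 [316.1, 183.4, 18.3, 16.6] 182 [324.7 193.2] [0.5886 0.0616 0.024 ]
scene bush0_center 0.32 [303.6, 218.3, 14.6, 18.8] 131 [311.9 227. ] [ 0.6318 -0.0803  0.024 ]
scene base0_center 0.75 [265.3, 244.3, 18.6, 21.3] 223 [276. 254.] [ 0.5965 -0.2329  0.028 ]
scene base0_center 0.36 [291.1, 230.8, 10.3, 15.2] 91 [293.9 238.1] [ 0.6089 -0.1516  0.028 ]
```

View pics/c1.png

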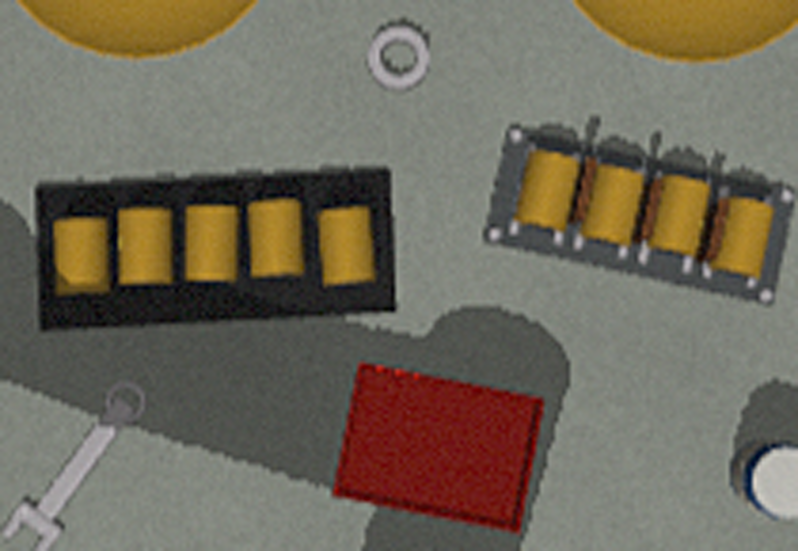

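```bash
cat >> h.py <<'E'
def yellow(f,box):
    x,y,w,h=box;b=np.zeros(f.shape[:2],np.uint8)
    hsv=cv2.cvtColor(np.ascontiguousarray(f),cv2.COLOR_RGB2HSV)
    m=cv2.inRange(hsv,(17,130,60),(30,255,255));b[y:y+h,x:x+w]=m[y:y+h,x:x+w]
    n,l,s,c=cv2.connectedComponentsWithStats(b,connectivity=4)
    out=[]
    for i in range(1,n):
        if s[i,4]<60: continue
        pts=np.argwhere(l==i)[:,::-1].astype(float);q=pts-pts.mean(0)
        w_,v=np.linalg.eigh(q.T@q); out.append((c[i],s[i,4],v[:,1]))
    return sorted(out,key=lambda o:o[0][0])
def bushes(f,n,box,z):
    r=[]
    for c,a,v in yellow(f,box):
        p=ray(n,c,z);d=ray(n,c+5*v,z)-p;d=d*np.sign(d[0])
        r.append((p,a,np.degrees(np.arctan2(d[1],d[0]))))
    return r
E
python3 - <<'E'
from h import *
f=arm.grab_frame("top")
for b,z in(((222,184,100,42),.024),((343,170,82,50),.028)):
    for p,a,y in bushes(f,"top",b,z): print(p.round(4),a,round(y,1))
hsv=cv2.cvtColor(np.ascontiguousarray(f),cv2.COLOR_RGB2HSV)
m=cv2.inRange(hsv,(0,100,30),(14,255,255)); 
n,l,s,c=cv2.connectedComponentsWithStats(m)
for i in range(1,n):
    if s[i,4]>12 and 300<c[i][0]<430: print("red/brown",s[i],c[i].round(1),ray("top",c[i],.06).round(4), hsv[l==i].mean(0).round())
r=arm.cut_out("top","rack")[0]
q=cv2.minAreaRect(np.argwhere(l==l[257,330])[:,::-1].astype(np.float32));print("bin",[ray("top",k,.045).round(3).tolist() for k in cv2.boxPoints(q)])
f=arm.grab_frame("scene")
for b,z in(((312,145,56,58),.024),((258,216,72,58),.028)):
    for p,a,y in bushes(f,"scene",b,z): print("sc",p.round(4),a,round(y,1))
# crop corners
for k in((515,130),(787,195),(766,297),(493,235)): print("corner",ray("top",(215+k[0]/3.8-.5,140+k[1]/3.8-.5),.008).round(4))
for x in("spanner","can","collar"):
  d=arm.cut_out("top",x);arm
E
```

```text
[0.5799 0.2624 0.024 ] 277 4.9
[0.5869 0.2151 0.024 ] 285 0.7
[0.5898 0.1644 0.024 ] 273 -0.4
[0.5943 0.1168 0.024 ] 280 4.0
[0.5887 0.0637 0.024 ] 276 5.4
[ 0.631  -0.0875  0.028 ] 266 -13.2
[ 0.6201 -0.1366  0.028 ] 256 -12.8
[ 0.6132 -0.1875  0.028 ] 249 -10.7
[ 0.5967 -0.2352  0.028 ] 240 -13.8
red/brown [365 182   7  17  48] [368.4 189.7] [ 0.6276 -0.1117  0.06  ] [ 11. 158.  90.]
red/brown [382 187   7  17  50] [385.5 195.4] [ 0.6121 -0.1593  0.06  ] [ 11. 162.  85.]
red/brown [398 192   9  17  49] [403.  200.1] [ 0.5995 -0.208   0.06  ] [ 11. 161.  86.]
red/brown [ 303  235   55   46 1525] [329.4 257.2] [ 0.4405 -0.0044  0.06  ] [  2. 212. 111.]
bin [[0.404, 0.072, 0.045], [0.502, 0.053, 0.045], [0.476, -0.085, 0.045], [0.377, -0.065, 0.045]]
sc [0.5861 0.0651 0.024 ] 133 4.2
sc [0.5914 0.1184 0.024 ] 133 6.9
sc [0.5861 0.1672 0.024 ] 130 6.0
sc [0.5818 0.2392 0.024 ] 234 -84.6
sc [ 0.5924 -0.2328  0.028 ] 163 -10.9
sc [ 0.611 -0.182  0.028] 133 -23.0
sc [ 0.6184 -0.1303  0.028 ] 119 -19.6
sc [ 0.6294 -0.0805  0.028 ] 103 -15.7
sc [ 0.7481 -0.1871  0.028 ] 185 81.0
corner [ 0.6793 -0.0638  0.008 ]
corner [ 0.6309 -0.2722  0.008 ]
corner [ 0.5528 -0.2554  0.008 ]
corner [ 0.5986 -0.0472  0.008 ]
```

Call:
move_arm(plan=[[[0.8, -0.6, 0, -1], [0.8, -0.6, 0, -1], [0.8, -0.6, 0, -1], [0.8, -0.6, 0, -1], [0.8, -0.6, 0, -1]]], jaw=0.35, newtons=40)

```text
t: 1.62
eef_pos: [0.3874, 0.323, 0.2315]
ee_rot: [180.0, -0.0, 135.0]
contact_force: [0.1, 1.4, -0.4]
gripper_width: 0.348
```

Call:
move_arm(plan=[[[0.16, -0.28, 0, -1], [0.16, -0.28, 0, -1], [0.16, -0.28, 0, -1], [0.16, -0.28, 0, -1], [0.16, -0.28, 0, -1]]])

```text
t: 2.25
eef_pos: [0.4343, 0.2397, 0.2313]
ee_rot: [180.0, -0.0, 106.4]
contact_force: [-1.2, 0.8, -0.7]
gripper_width: 0.349
```

Call:
move_arm(plan=[[[0.16, -0.28, 0, -1], [0.16, -0.28, 0, -1], [0.16, -0.28, 0, -1], [0.16, -0.28, 0, -1], [0.16, -0.28, 0, -1]]])

```text
t: 2.88
eef_pos: [0.4823, 0.1557, 0.2313]
ee_rot: [180.0, -0.0, 77.7]
contact_force: [-0.2, -0.5, -0.2]
gripper_width: 0.344
```

Call:
move_arm(plan=[[[0.16, -0.28, 0, -1], [0.16, -0.28, 0, -1], [0.16, -0.28, 0, -1], [0.16, -0.28, 0, -1], [0.16, -0.28, 0, -1]]])

```text
t: 3.5
eef_pos: [0.5303, 0.0717, 0.2313]
ee_rot: [180.0, -0.0, 49.1]
contact_force: [-0.1, -0.3, -0.6]
gripper_width: 0.348
```

Call:
move_arm(plan=[[[0.16, -0.28, 0, -1], [0.16, -0.28, 0, -1], [0.16, -0.28, 0, -1], [0.16, -0.28, 0, -1], [0.16, -0.28, 0, -1]]])

```text
t: 4.12
eef_pos: [0.5783, -0.0123, 0.2313]
ee_rot: [-180.0, 0.0, 20.4]
contact_force: [1.1, -0.1, 0.4]
gripper_width: 0.344
```

Call:
move_arm(plan=[[[0.16, -0.28, -0.3, -1], [0.16, -0.28, -0.3, -1], [0.16, -0.28, -0.3, -1], [0.16, -0.28, -0.3, -1], [0.16, -0.28, -0.3, -1]]])

```text
t: 4.75
eef_pos: [0.6263, -0.0963, 0.1406]
ee_rot: [-180.0, 0.0, -8.2]
contact_force: [0.5, -0.0, 0.4]
gripper_width: 0.35
```

Call:
move_arm(plan=[[[0, -0.25, 0, -0.85], [0, 0, -0.4, 0], [0, 0, -0.35, 0]]])

```text
t: 5.12
eef_pos: [0.6233, -0.1248, 0.0956]
ee_rot: [-179.4, -0.0, -11.6]
contact_force: [-0.3, -0.1, -0.2]
gripper_width: 0.349
```

Run:
```python
from h import *
crop("scene",(230,150,140,130),"pics/c2.png",4.5)
```

```text
(no output)
```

View pics/c2.png

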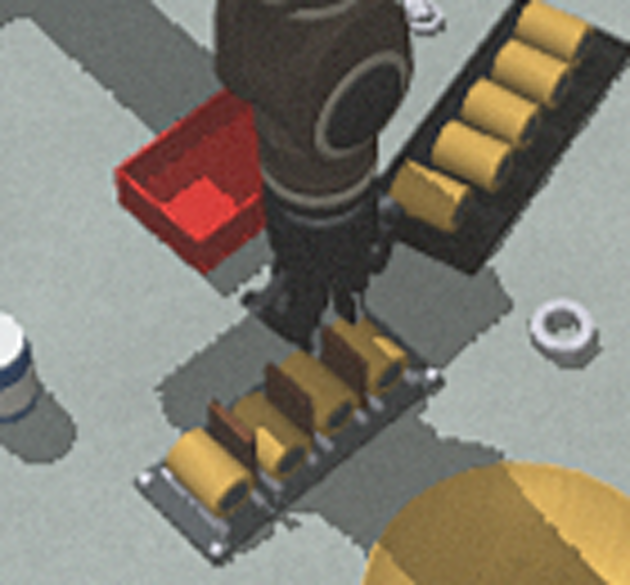

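Call:
move_arm(plan=[[[0, 0, 0, 0], [0, 0, 0, 0]]])

```text
t: 5.42
eef_pos: [0.6238, -0.1242, 0.0975]
ee_rot: [-179.4, -0.1, -11.5]
contact_force: [-0.1, 0.1, 0.6]
gripper_width: 0.349
```

Run:
```python
from h import *
s=arm.sense()
for k,v in s.items(): print(k,np.round(v,3))
crop("top",(330,160,120,70),"pics/c3.png",5)
```

```text
t 5.425
joint_positions [-11.542  20.734  -1.8    67.388   0.614 179.944]
dq [ 0.023 -0.126  0.122 -0.321  0.056  0.001]
joint_efforts [-7.4000e-02 -5.7010e+01  3.3928e+01  2.1000e-02  3.2000e-02  0.0000e+00]
eef_pos [ 0.624 -0.124  0.097]
ee_rot [-1.79386e+02 -7.90000e-02 -1.14850e+01]
contact_force [-0.122  0.086  0.57 ]
torque [ 0.031 -0.005  0.005]
gripper_width 0.349
```

View pics/c3.png

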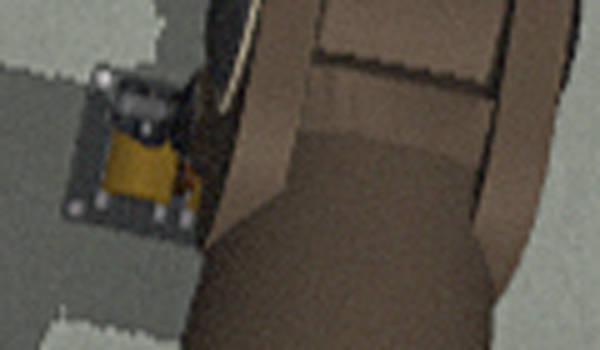

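Call:
move_arm(plan=[[[0, 0, 0.4, 1], [0, 0, 0.4, 1], [0, 0, 0, 1], [0, 0, 0, 1], [0, 0, 0, 1]]])

```text
t: 6.1
eef_pos: [0.6237, -0.1241, 0.1455]
ee_rot: [-179.4, -0.1, 17.4]
contact_force: [-1.0, -0.6, 0.4]
gripper_width: 0.355
```

Call:
move_arm(plan=[[[0, 0, 0, 1], [0, 0, 0, 1], [0, 0, 0, 1], [0, 0, 0, 1], [0, 0, 0, 1]]])

```text
t: 6.72
eef_pos: [0.6237, -0.1241, 0.1454]
ee_rot: [-179.5, -0.0, 46.0]
contact_force: [-0.7, 0.2, 0.2]
gripper_width: 0.351
```

Call:
move_arm(plan=[[[0, 0, 0, 1], [0, 0, 0, 1], [0, 0, 0, 1], [0, 0, 0, 1], [0, 0, 0, 1]]])

```text
t: 7.35
eef_pos: [0.6237, -0.1241, 0.1455]
ee_rot: [-179.5, 0.0, 74.7]
contact_force: [0.1, 0.2, -0.2]
gripper_width: 0.352
```

Call:
move_arm(plan=[[[0, 0, 0, 1], [0, 0, 0, 1], [0, 0, 0, 1], [0, 0, 0, 1], [0, 0, 0, 1]]])

```text
t: 7.98
eef_pos: [0.6237, -0.1241, 0.1455]
ee_rot: [-179.5, 0.0, 103.3]
contact_force: [-0.0, -0.5, -0.0]
gripper_width: 0.35
```

Call:
move_arm(plan=[[[0, 0, 0, 1], [0, 0, 0, 1], [0, 0, 0, 1], [0, 0, 0, 1], [0, 0, 0, 1]]])

```text
t: 8.6
eef_pos: [0.6237, -0.1241, 0.1455]
ee_rot: [-179.4, 0.1, 131.9]
contact_force: [-0.2, -0.0, -0.7]
gripper_width: 0.349
```

Call:
move_arm(plan=[[[0, 0, 0, 1], [0, 0, 0, 1], [0, 0, 0, 1], [0, 0, 0, 1], [0, 0, 0, 1]]])

```text
t: 9.22
eef_pos: [0.6237, -0.1241, 0.1455]
ee_rot: [-179.4, 0.1, 160.6]
contact_force: [-0.9, -0.2, -0.6]
gripper_width: 0.35
```

Call:
move_arm(plan=[[[0.04, 0.21, 0, 1], [0, 0, 0, 0.1], [0, 0, -0.8, 0], [0, 0, -0.6, 0], [0, 0, -0.16, 0]]])

```text
t: 9.85
eef_pos: [0.6241, -0.1116, 0.0487]
ee_rot: [-179.4, -0.2, 166.6]
contact_force: [-0.2, -0.5, 0.6]
gripper_width: 0.351
```

Call:
move_arm(plan=[[[0, 0, 0, 0], [0, 0, 0, 0], [0, 0, 0, 0], [0, 0, 0, 0]]], jaw=0)

```text
t: 10.35
eef_pos: [0.6264, -0.112, 0.0519]
ee_rot: [-179.4, 0.1, 166.7]
contact_force: [0.1, -3.1, 1.5]
gripper_width: 0.079
```

Call:
move_arm(plan=[[[0, 0, 0.3, 0], [0, 0, 0.5, 0], [0, 0, 0.8, 0], [-0.6, 0.2, 0.4, 0], [-0.7, 0.25, 0, 0]]])

```text
t: 10.98
eef_pos: [0.5487, -0.0842, 0.1745]
ee_rot: [-179.5, 0.3, 166.7]
contact_force: [0.4, 0.1, 0.1]
gripper_width: 0.082
```

Call:
move_arm(plan=[[[-0.7, 0.25, 0, 0], [-0.7, 0.25, 0, 0], [-0.53, 0.17, 0, 0], [0, 0, 0, 0]]])

```text
t: 11.48
eef_pos: [0.4304, -0.0435, 0.1724]
ee_rot: [-179.5, 0.1, 166.8]
contact_force: [1.0, 0.5, -0.8]
gripper_width: 0.079
```

Run:
```python
from h import *
a=arm.grab_frame("scene")[120:280,230:390,::-1]
cv2.imwrite("pics/c4.png",cv2.resize(a,None,fx=3.7,fy=3.7,interpolation=2))
```

```text
(no output)
```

View pics/c4.png

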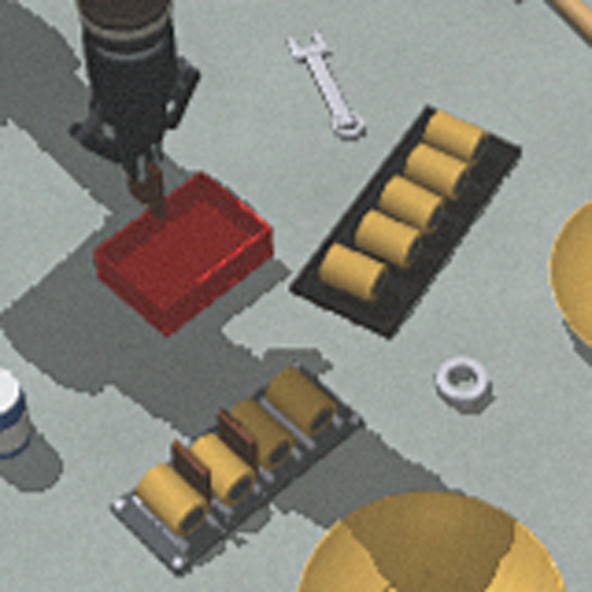

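Call:
move_arm(plan=[[[0, 0, -0.9, 0], [0, 0, -0.7, 0], [0, 0, -0.33, 0], [0, 0, 0, 0]]])

```text
t: 12.02
eef_pos: [0.4317, -0.0444, 0.0539]
ee_rot: [-179.4, -0.1, 166.7]
contact_force: [-0.7, -0.1, -0.1]
gripper_width: 0.081
```

Call:
move_arm(plan=[[[0, 0, 0, 0], [0, 0, 0, 0], [0, 0, 0.3, 0], [0, 0, 0.8, 0], [0, 0, 0.6, 0]]], jaw=0.35)

```text
t: 12.65
eef_pos: [0.4325, -0.0444, 0.1597]
ee_rot: [-179.4, 0.2, 166.7]
contact_force: [1.6, -0.6, -0.8]
gripper_width: 0.352
```

Call:
move_arm(plan=[[[0.61, -0.39, 0, 0], [0.61, -0.38, 0, 0], [0.61, -0.39, 0, 0], [0.61, -0.38, 0, 0], [0.6, -0.39, 0, 0]]])

```text
t: 13.28
eef_pos: [0.6159, -0.1611, 0.158]
ee_rot: [-179.4, 0.1, 166.7]
contact_force: [0.4, -0.1, 0.8]
gripper_width: 0.349
```

Call:
move_arm(plan=[[[0, 0, -0.3, 0], [0, 0, -0.8, 0], [0, 0, -0.5, 0], [0, 0, -0.2, 0], [0, 0, 0, 0]]])

```text
t: 13.9
eef_pos: [0.6146, -0.1602, 0.0496]
ee_rot: [-179.4, 0.1, 166.7]
contact_force: [-0.3, -1.1, 0.4]
gripper_width: 0.351
```

Call:
move_arm(plan=[[[0, 0, 0, 0], [0, 0, 0, 0], [0, 0, 0, 0], [0, 0, 0, 0]]], jaw=0)

```text
t: 14.4
eef_pos: [0.6151, -0.1608, 0.0505]
ee_rot: [-179.3, 0.2, 166.7]
contact_force: [-0.7, -2.1, 6.1]
gripper_width: 0.081
```

Call:
move_arm(plan=[[[0, 0, 0.3, 0], [0, 0, 0.6, 0], [0, 0, 0.8, 0], [-0.4, 0.4, 0.3, 0], [-0.6, 0.7, 0, 0]]])

```text
t: 15.02
eef_pos: [0.5554, -0.0941, 0.1718]
ee_rot: [-179.5, 0.3, 166.6]
contact_force: [0.6, 0.4, -1.1]
gripper_width: 0.078
```

Call:
move_arm(plan=[[[-0.6, 0.75, 0, 0], [-0.6, 0.75, 0, 0], [-0.58, 0.63, 0, 0], [0, 0, -0.5, 0], [0, 0, -0.8, 0]]])

```text
t: 15.65
eef_pos: [0.4489, 0.0348, 0.0929]
ee_rot: [-179.5, 0.3, 166.8]
contact_force: [1.4, 0.4, -0.4]
gripper_width: 0.079
```

Call:
move_arm(plan=[[[0, 0, -0.4, 0], [0, 0, -0.2, 0], [0, 0, 0, 0]]])

```text
t: 16.02
eef_pos: [0.4474, 0.0337, 0.0552]
ee_rot: [-179.4, -0.0, 166.7]
contact_force: [-0.5, -0.4, -0.6]
gripper_width: 0.082
```

Call:
move_arm(plan=[[[0, 0, 0, 0], [0, 0, 0, 0], [0, 0, 0.3, 0], [0, 0, 0.8, 0], [0, 0, 0.6, 0]]], jaw=0.35)

```text
t: 16.65
eef_pos: [0.4479, 0.0337, 0.1593]
ee_rot: [-179.4, 0.1, 166.7]
contact_force: [-0.0, -0.3, -0.1]
gripper_width: 0.354
```

Call:
move_arm(plan=[[[0.52, -0.81, 0, 0], [0.52, -0.81, 0, 0], [0.52, -0.81, 0, 0], [0.52, -0.81, 0, 0], [0.52, -0.8, 0, 0]]])

```text
t: 17.27
eef_pos: [0.6046, -0.2107, 0.1577]
ee_rot: [-179.4, 0.1, 166.7]
contact_force: [1.2, 0.7, 1.1]
gripper_width: 0.352
```

Call:
move_arm(plan=[[[0, 0, -0.3, 0], [0, 0, -0.8, 0], [0, 0, -0.5, 0], [0, 0, -0.18, 0], [0, 0, 0, 0]]])

```text
t: 17.9
eef_pos: [0.6035, -0.2088, 0.0504]
ee_rot: [-179.4, -0.0, 166.7]
contact_force: [-1.0, 0.8, 0.5]
gripper_width: 0.348
```

Call:
move_arm(plan=[[[0, 0, 0, 0], [0, 0, 0, 0], [0, 0, 0, 0], [0, 0, 0, 0]]], jaw=0)

```text
t: 18.4
eef_pos: [0.6044, -0.2095, 0.052]
ee_rot: [-179.3, 0.2, 166.7]
contact_force: [-0.7, -1.8, 6.0]
gripper_width: 0.085
```

Call:
move_arm(plan=[[[0, 0, 0.3, 0], [0, 0, 0.6, 0], [0, 0, 0.8, 0], [0, 0, 0.3, 0]]])

```text
t: 18.9
eef_pos: [0.6047, -0.2087, 0.1749]
ee_rot: [-179.4, 0.3, 166.7]
contact_force: [0.1, 0.9, -0.5]
gripper_width: 0.079
```

Run:
```python
from h import *
a=arm.grab_frame("scene")[120:280,230:390,::-1]
cv2.imwrite("pics/c5.png",cv2.resize(a,None,fx=3.7,fy=3.7,interpolation=2))
```

```text
(no output)
```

View pics/c5.png

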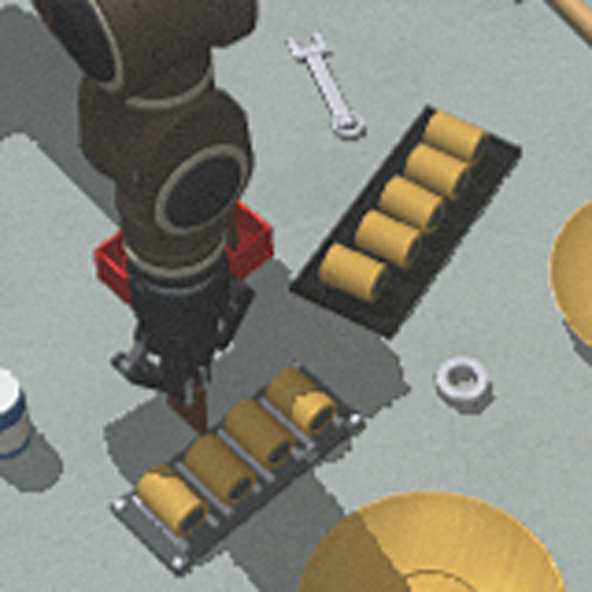

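Call:
move_arm(plan=[[[-0.55, 0.68, 0, 0], [-0.55, 0.68, 0, 0], [-0.55, 0.68, 0, 0], [-0.55, 0.68, 0, 0], [-0.55, 0.66, 0, 0]]])

```text
t: 19.58
eef_pos: [0.437, -0.0045, 0.1702]
ee_rot: [-179.4, 0.0, 166.7]
contact_force: [0.1, 0.2, -0.1]
gripper_width: 0.078
```

Call:
move_arm(plan=[[[0, 0, -0.3, 0], [0, 0, -0.7, 0], [0, 0, -0.4, 0], [0, 0, 0, 0]]])

```text
t: 20.08
eef_pos: [0.4367, -0.0057, 0.0847]
ee_rot: [-179.4, -0.2, 166.7]
contact_force: [-0.3, 0.4, -0.0]
gripper_width: 0.084
```

Run:
```python
from h import *
a=arm.grab_frame("scene")[150:220,240:320,::-1]
cv2.imwrite("pics/c6.png",cv2.resize(a,None,fx=6,fy=6,interpolation=2))
```

```text
(no output)
```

View pics/c6.png

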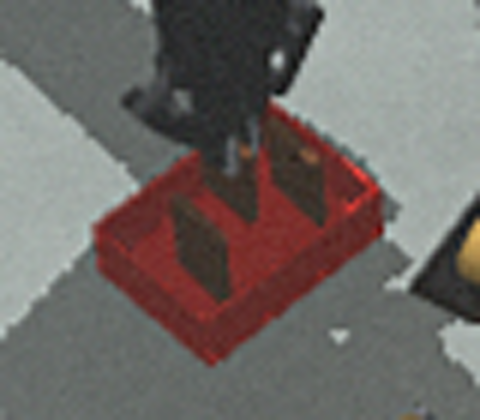

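Call:
move_arm(plan=[[[0, 0, -0.4, 0], [0, 0, -0.1, 0], [0, 0, 0, 0]]])

```text
t: 20.5
eef_pos: [0.4387, -0.006, 0.0568]
ee_rot: [-179.4, 0.0, 166.7]
contact_force: [0.6, 0.4, -0.6]
gripper_width: 0.082
```

Call:
move_arm(plan=[[[0, 0, 0, 0], [0, 0, 0, 0], [0, 0, 0.3, 0], [0, 0, 0.8, 0], [0, 0, 0.9, 0]]], jaw=0.3)

```text
t: 21.12
eef_pos: [0.4379, -0.006, 0.1773]
ee_rot: [-179.4, -0.1, 166.7]
contact_force: [0.7, 0.4, -0.3]
gripper_width: 0.298
```

Call:
move_arm(plan=[[[0, 0, 0.8, -1], [-0.3, 0.6, 0.4, -1], [-0.3, 0.6, 0, -1], [-0.3, 0.6, 0, -1], [-0.3, 0.6, 0, -1]]], jaw=0.9)

```text
t: 21.75
eef_pos: [0.3659, 0.139, 0.2487]
ee_rot: [-179.5, 0.0, 137.8]
contact_force: [0.9, -0.0, -0.2]
gripper_width: 0.903
```

Call:
move_arm(plan=[[[0, 0.8, 0, -1], [0, 0.8, 0, -1], [0, 0.8, 0, -1], [0, 0.6, 0, -1], [0, 0.6, 0, -1]]])

```text
t: 22.38
eef_pos: [0.3662, 0.3555, 0.2484]
ee_rot: [-179.4, 0.0, 109.2]
contact_force: [1.4, -0.1, 0.5]
gripper_width: 0.904
```

```bash
cat > look.py <<'E'
from h import *
f=arm.grab_frame("top")
for p,a,y in bushes(f,"top",(215,170,110,65),.024): print("top",p[:2].round(4),a,round(y,1))
for p,a,y in bushes(f,"top",(343,160,90,60),.028): print("rack",p[:2].round(4),a,round(y,1))
g=arm.grab_frame("scene")
for p,a,y in bushes(g,"scene",(306,140,66,65),.024): print("sc",p[:2].round(4),a,round(y,1))
for p,a,y in bushes(g,"scene",(258,210,72,64),.028): print("sc rack",p[:2].round(4),a,round(y,1))
import sys
if len(sys.argv)>1:
    a=np.hstack([cv2.resize(f[150:290,215:435,::-1],None,fx=2,fy=2,interpolation=2),cv2.resize(g[140:280,250:370,::-1],None,fx=2,fy=2,interpolation=2)])
    cv2.imwrite(sys.argv[1],a)
E
python3 look.py pics/d1.png
```

```text
top [0.5794 0.2621] 275 1.9
top [0.587  0.2152] 282 0.6
top [0.5896 0.1644] 271 0.1
top [0.5942 0.1164] 270 1.6
top [0.5885 0.0636] 270 3.8
rack [ 0.6317 -0.0862] 264 -12.3
rack [ 0.6209 -0.1354] 259 -12.5
rack [ 0.6134 -0.1854] 263 -14.6
rack [ 0.5972 -0.2334] 261 -11.9
sc [0.5839 0.2184] 115 5.3
sc [0.5759 0.2651] 107 2.8
sc rack [ 0.5926 -0.233 ] 163 -11.8
sc rack [ 0.6092 -0.1843] 164 -10.6
sc rack [ 0.617  -0.1346] 161 -7.9
sc rack [ 0.6283 -0.086 ] 157 -11.2
sc rack [ 0.7481 -0.1872] 186 81.1
```

View pics/d1.png

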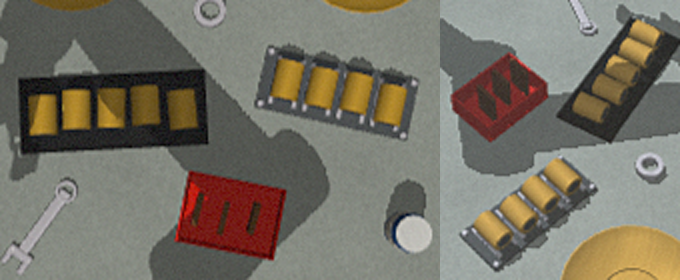

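Call:
move_arm(plan=[[[0.74, -0.95, 0, -1], [0.74, -0.98, 0, -1], [0.74, -0.98, 0, -0.57], [0.74, -0.98, 0, 0], [0.74, -0.98, 0, 0]]])

```text
t: 23.1
eef_pos: [0.5562, 0.1027, 0.2488]
ee_rot: [-179.4, 0.0, 94.7]
contact_force: [0.1, 0.5, 0.4]
gripper_width: 0.898
```

Call:
move_arm(plan=[[[0, 0, -0.5, 0], [0, 0, -0.95, 0], [0, 0, -0.95, 0], [0, 0, -0.5, 0], [0, 0, 0, 0]]])

```text
t: 23.72
eef_pos: [0.5534, 0.1042, 0.0721]
ee_rot: [-179.1, 0.0, 94.7]
contact_force: [0.6, -0.2, 0.8]
gripper_width: 0.897
```

Call:
move_arm(plan=[[[0.3, -0.34, 0, 0], [0.285, -0.34, 0, 0], [0, 0, 0, 0]]])

```text
t: 24.1
eef_pos: [0.5926, 0.0632, 0.0765]
ee_rot: [-179.6, 0.0, 94.6]
contact_force: [-0.3, 0.4, 0.6]
gripper_width: 0.898
```

Run:
```python
from h import *
print(arm.sense()["eef_pos"])
a=arm.grab_frame("scene")[150:240,290:380,::-1]
cv2.imwrite("pics/d2.png",cv2.resize(a,None,fx=5,fy=5,interpolation=2))
```

```text
[0.59256513 0.06324772 0.07645247]
```

View pics/d2.png

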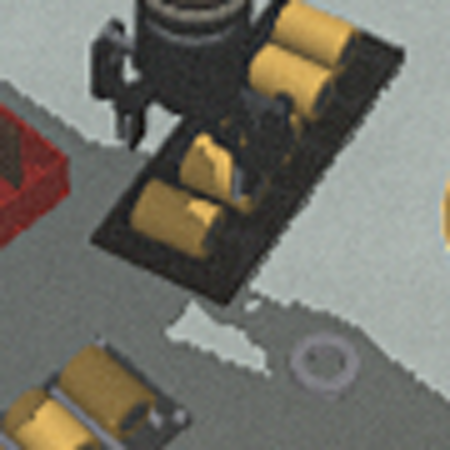

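Run:
```python
from h import *
for X in((.5926+.04,.0632,.08),(.5926-.04,.0632,.08),(.5926,.0632,.024),(.5926,.0632,.15)): print((proj("scene",X)-[290,150])*5)
```

```text
[229.53516281 194.34338576]
[132.41246311 142.48462475]
[179.3439785  217.13907629]
[182.27640886 103.34868417]
```

Call:
move_arm(plan=[[[-0.07, 0, -0.3, 0], [0, 0, -0.5, 0], [0, 0, -0.27, 0], [0, 0, 0, 0]]])

```text
t: 24.65
eef_pos: [0.5854, 0.0647, 0.0094]
ee_rot: [-179.3, 0.0, 94.7]
contact_force: [-0.1, 0.6, 0.1]
gripper_width: 0.905
```

Call:
move_arm(plan=[[[0, 0, 0, 0], [0, 0, 0, 0], [0, 0, 0, 0], [0, 0, 0, 0]]], jaw=0, newtons=60)

```text
t: 25.15
eef_pos: [0.5875, 0.0647, 0.0115]
ee_rot: [-179.5, -0.0, 94.7]
contact_force: [-0.1, 0.7, 5.9]
gripper_width: 0.618
```

Call:
move_arm(plan=[[[0, 0, 0.3, 0], [0, 0, 0.7, 0], [0, 0, 0.8, 0], [0.1, -0.3, 0.2, -0.8], [0.2, -0.6, 0, -0.8]]])

```text
t: 25.78
eef_pos: [0.6051, 0.0109, 0.1326]
ee_rot: [-179.6, -0.0, 85.5]
contact_force: [0.7, 0.2, -4.4]
gripper_width: 0.619
```

Call:
move_arm(plan=[[[0.2, -0.7, 0, -0.8], [0.15, -0.7, 0, -0.69], [0, -0.63, 0, 0], [0, 0, 0, 0]]])

```text
t: 26.28
eef_pos: [0.6249, -0.114, 0.1301]
ee_rot: [-179.3, 0.0, 76.8]
contact_force: [-0.1, -0.2, -3.8]
gripper_width: 0.622
```

Call:
move_arm(plan=[[[0.03, 0.045, -0.3, 0], [0, 0, -0.6, 0], [0, 0, -0.3, 0], [0, 0, -0.1, 0], [0, 0, 0, 0]]])

```text
t: 26.9
eef_pos: [0.6273, -0.1082, 0.052]
ee_rot: [-179.4, 0.0, 77.0]
contact_force: [-0.4, -0.1, -3.6]
gripper_width: 0.62
```

Call:
move_arm(plan=[[[0, 0, -0.05, 0], [0, 0, 0, 0], [0, 0, 0, 0]]])

```text
t: 27.28
eef_pos: [0.6275, -0.1088, 0.0495]
ee_rot: [-179.4, 0.0, 77.0]
contact_force: [-0.1, -0.3, -3.6]
gripper_width: 0.621
```

Call:
move_arm(plan=[[[-0.015, -0.04, -0.02, 0], [0, 0, -0.03, 0], [0, 0, 0, 0]]])

```text
t: 27.65
eef_pos: [0.6267, -0.1107, 0.0475]
ee_rot: [-179.5, -0.1, 77.0]
contact_force: [-2.4, 3.3, 6.1]
gripper_width: 0.621
```

Call:
move_arm(plan=[[[0, 0, 0, 0], [0, 0, 0, 0], [0, 0, 0.3, 0], [0, 0, 0.8, 0], [0, 0, 0.6, 0]]], jaw=0.85)

```text
t: 28.28
eef_pos: [0.6268, -0.1112, 0.151]
ee_rot: [-179.5, 0.0, 77.0]
contact_force: [0.9, 0.1, -0.4]
gripper_width: 0.85
```

Call:
move_arm(plan=[[[-0.2, 0.8, 0, 0.7], [-0.2, 0.8, 0, 0.7], [-0.2, 0.8, 0, 0.7], [0, 0.6, 0, 0.4]]])

```text
t: 28.78
eef_pos: [0.5898, 0.0706, 0.1497]
ee_rot: [-179.5, -0.0, 91.4]
contact_force: [0.0, -1.0, -0.1]
gripper_width: 0.849
```

```bash
python3 look.py pics/d3.png
```

```text
top [0.5795 0.2623] 284 4.5
top [0.5853 0.2243] 150 3.7
rack [ 0.6285 -0.112 ] 626 79.0
rack [ 0.6136 -0.1854] 263 -14.1
rack [ 0.5972 -0.2335] 262 -13.4
sc [0.5913 0.1194] 124 6.5
sc [0.5908 0.1651] 99 10.4
sc [0.5836 0.2656] 78 -16.8
sc rack [ 0.5925 -0.2324] 160 -10.2
sc rack [ 0.6099 -0.1841] 172 -11.0
sc rack [ 0.6144 -0.1155] 287 -83.8
sc rack [ 0.7482 -0.1871] 185 81.8
```

View pics/d3.png

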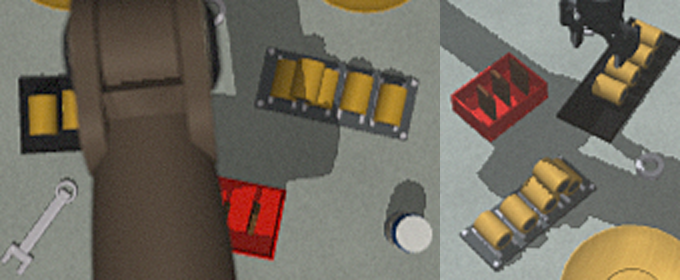

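Call:
move_arm(plan=[[[0.06, 0.4, 0, 0.28], [0, 0.37, 0, 0], [0, 0, -0.3, 0], [0, 0, -0.6, 0], [0, 0, -0.4, 0]]])

```text
t: 29.5
eef_pos: [0.5935, 0.115, 0.0689]
ee_rot: [-179.3, 0.0, 92.8]
contact_force: [0.8, -0.0, -0.5]
gripper_width: 0.852
```

Call:
move_arm(plan=[[[0, 0.03, -0.2, 0], [0, 0, -0.5, 0], [0, 0, -0.25, 0], [0, 0, 0, 0]]])

```text
t: 30.0
eef_pos: [0.5934, 0.1168, 0.0123]
ee_rot: [-179.3, 0.0, 92.9]
contact_force: [0.1, -0.2, 0.4]
gripper_width: 0.849
```

Call:
move_arm(plan=[[[0, 0, 0, 0], [0, 0, 0, 0], [0, 0, 0, 0], [0, 0, 0, 0]]], jaw=0)

```text
t: 30.5
eef_pos: [0.5949, 0.1172, 0.0144]
ee_rot: [-179.5, -0.0, 92.9]
contact_force: [-1.2, 0.9, 6.3]
gripper_width: 0.624
```

Call:
move_arm(plan=[[[0, 0, 0.3, 0], [0, 0, 0.7, 0], [0, 0, 0.8, 0], [0.04, -0.3, 0.2, -0.6], [0.06, -0.6, 0, -0.8]]])

```text
t: 31.12
eef_pos: [0.6004, 0.0626, 0.134]
ee_rot: [-179.5, -0.0, 84.8]
contact_force: [0.5, -0.1, -3.9]
gripper_width: 0.62
```

Call:
move_arm(plan=[[[0.06, -0.8, 0, -0.8], [0.06, -0.8, 0, -0.58], [0.06, -0.8, 0, 0], [0.06, -0.8, 0, 0], [0, -0.5, 0, 0]]])

```text
t: 31.75
eef_pos: [0.6132, -0.1622, 0.1314]
ee_rot: [-179.3, 0.0, 76.7]
contact_force: [0.3, -0.5, -3.6]
gripper_width: 0.618
```

Call:
move_arm(plan=[[[0, 0, 0, 0], [0, 0, 0, 0]]])

```text
t: 32.0
eef_pos: [0.6135, -0.1592, 0.1319]
ee_rot: [-179.3, -0.0, 76.9]
contact_force: [0.6, 1.0, -2.8]
gripper_width: 0.619
```

Call:
move_arm(plan=[[[0.02, 0, -0.3, 0], [0, 0, -0.6, 0], [0, 0, -0.35, 0], [0, 0, -0.08, 0], [0, 0, 0, 0]]])

```text
t: 32.62
eef_pos: [0.6154, -0.1584, 0.0528]
ee_rot: [-179.4, -0.0, 77.0]
contact_force: [1.3, -0.6, -3.6]
gripper_width: 0.626
```

Call:
move_arm(plan=[[[0, 0, -0.03, 0], [0, 0, 0, 0], [0, 0, 0, 0]]])

```text
t: 33.0
eef_pos: [0.6157, -0.1591, 0.0517]
ee_rot: [-179.4, 0.0, 77.0]
contact_force: [0.6, 0.3, -3.5]
gripper_width: 0.623
```

Call:
move_arm(plan=[[[0, -0.015, -0.04, 0], [0, 0, 0, 0], [0, 0, 0, 0]]])

```text
t: 33.38
eef_pos: [0.616, -0.1597, 0.0499]
ee_rot: [-179.5, -0.0, 77.0]
contact_force: [-2.0, 3.0, 6.0]
gripper_width: 0.625
```

Call:
move_arm(plan=[[[0, 0, 0, 0], [0, 0, 0, 0], [0, 0, 0.3, 0], [0, 0, 0.8, 0], [0, 0, 0.6, 0]]], jaw=0.85)

```text
t: 34.0
eef_pos: [0.6159, -0.1602, 0.154]
ee_rot: [-179.5, 0.0, 77.0]
contact_force: [-0.2, -0.2, 0.0]
gripper_width: 0.852
```

```bash
python3 look.py pics/d4.png
```

```text
top [0.5795 0.262 ] 284 4.7
top [0.5869 0.2151] 286 1.9
top [0.5896 0.1641] 277 1.0
rack [ 0.6273 -0.1147] 678 75.4
sc [0.5865 0.1674] 126 -1.8
sc [0.5845 0.2181] 120 1.1
sc [0.5762 0.2645] 104 2.9
sc rack [ 0.5921 -0.2329] 165 -9.8
sc rack [ 0.6331 -0.0894] 73 46.2
sc rack [ 0.7527 -0.1776] 81 -56.8
```

View pics/d4.png

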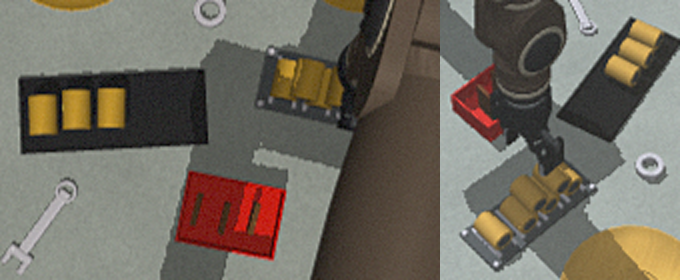

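Call:
move_arm(plan=[[[-0.06, 0.5, 0, 0.5], [-0.06, 0.7, 0, 0.5], [-0.06, 0.8, 0, 0.5], [-0.06, 0.8, 0, 0.5], [-0.06, 0.8, 0, 0.44]]])

```text
t: 34.72
eef_pos: [0.5972, 0.0573, 0.1511]
ee_rot: [-179.4, 0.0, 91.0]
contact_force: [0.4, 0.3, -0.4]
gripper_width: 0.854
```

Call:
move_arm(plan=[[[-0.06, 0.8, 0, 0], [-0.06, 0.6, 0, 0], [-0.03, 0.42, 0, 0], [0, 0, -0.3, 0], [0, 0, -0.6, 0]]])

```text
t: 35.35
eef_pos: [0.5896, 0.1661, 0.0981]
ee_rot: [-179.6, -0.0, 91.0]
contact_force: [-0.2, 0.2, -0.3]
gripper_width: 0.852
```

Call:
move_arm(plan=[[[0, 0, -0.4, 0], [0, 0, 0, 0]]])

```text
t: 35.6
eef_pos: [0.587, 0.1648, 0.071]
ee_rot: [-179.2, 0.1, 91.0]
contact_force: [-0.4, 0.8, 0.1]
gripper_width: 0.849
```

Call:
move_arm(plan=[[[0.02, 0, -0.3, 0], [0, 0, -0.5, 0], [0, 0, -0.18, 0], [0, 0, 0, 0]]])

```text
t: 36.1
eef_pos: [0.5894, 0.1651, 0.0137]
ee_rot: [-179.3, 0.0, 90.9]
contact_force: [-0.1, -0.1, 1.1]
gripper_width: 0.85
```

Call:
move_arm(plan=[[[0, 0, 0, 0], [0, 0, 0, 0], [0, 0, 0, 0], [0, 0, 0, 0]]], jaw=0)

```text
t: 36.6
eef_pos: [0.5907, 0.1655, 0.0156]
ee_rot: [-179.5, -0.0, 91.0]
contact_force: [0.1, -0.9, 6.3]
gripper_width: 0.625
```

Call:
move_arm(plan=[[[0, 0, 0.3, 0], [0, 0, 0.7, 0], [0, 0, 0.8, 0], [0, -0.3, 0.2, -0.6], [0, -0.6, 0, -0.6]]])

```text
t: 37.22
eef_pos: [0.59, 0.1109, 0.135]
ee_rot: [-179.5, -0.0, 84.0]
contact_force: [1.0, -1.3, -4.7]
gripper_width: 0.62
```

Call:
move_arm(plan=[[[0.03, -0.8, 0, -0.6], [0.03, -0.8, 0, -0.62], [0.03, -0.8, 0, 0], [0.03, -0.8, 0, 0], [0.03, -0.8, 0, 0]]])

```text
t: 37.85
eef_pos: [0.5973, -0.1311, 0.1328]
ee_rot: [-179.2, 0.0, 77.0]
contact_force: [0.9, -0.4, -3.4]
gripper_width: 0.623
```

Call:
move_arm(plan=[[[0.04, -0.8, 0, 0], [0.04, -0.5, 0, 0], [0, 0, 0, 0], [0, 0, 0, 0]]])

```text
t: 38.35
eef_pos: [0.6025, -0.2069, 0.133]
ee_rot: [-179.3, -0.0, 77.0]
contact_force: [-0.2, 0.4, -4.6]
gripper_width: 0.619
```

Call:
move_arm(plan=[[[0.025, -0.03, -0.3, 0], [0, 0, -0.6, 0], [0, 0, -0.32, 0], [0, 0, -0.1, 0], [0, 0, 0, 0]]])

```text
t: 38.98
eef_pos: [0.6048, -0.208, 0.0544]
ee_rot: [-179.3, 0.0, 77.1]
contact_force: [-0.7, -0.9, -3.4]
gripper_width: 0.622
```

Call:
move_arm(plan=[[[0, 0, -0.03, 0], [0, 0, 0, 0], [0, 0, 0, 0]]])

```text
t: 39.35
eef_pos: [0.6053, -0.2087, 0.0537]
ee_rot: [-179.4, 0.0, 77.1]
contact_force: [-0.4, -0.0, -4.1]
gripper_width: 0.621
```

Call:
move_arm(plan=[[[0, 0, -0.045, 0], [0, 0, 0, 0], [0, 0, 0, 0]]])

```text
t: 39.72
eef_pos: [0.6054, -0.2087, 0.0508]
ee_rot: [-179.4, 0.0, 77.1]
contact_force: [1.4, 1.0, -0.4]
gripper_width: 0.617
```

Call:
move_arm(plan=[[[0, 0, -0.01, 0], [0, 0, 0, 0], [0, 0, 0.3, 0], [0, 0, 0.8, 0], [0, 0, 0.6, 0]]], jaw=0.85)

```text
t: 40.35
eef_pos: [0.6054, -0.2087, 0.1552]
ee_rot: [-179.5, 0.0, 77.1]
contact_force: [-0.1, -0.9, -0.6]
gripper_width: 0.849
```

```bash
python3 look.py pics/d5.png
```

```text
top [0.5794 0.2622] 286 4.3
top [0.587  0.2151] 286 0.8
rack [ 0.6226 -0.1441] 1100 78.5
sc [0.5839 0.2182] 117 4.3
sc [0.5754 0.2656] 98 6.1
sc rack [ 0.5941 -0.2373] 125 -8.0
sc rack [ 0.6207 -0.0884] 132 6.5
sc rack [ 0.748  -0.1849] 137 84.0
```

View pics/d5.png

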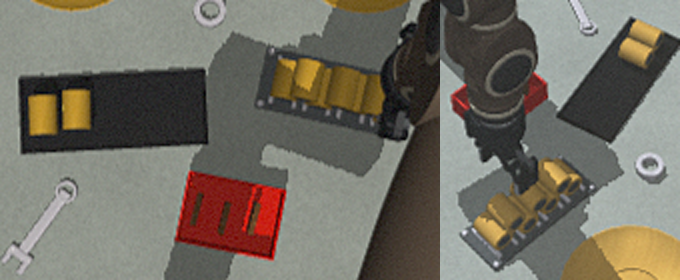

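Call:
move_arm(plan=[[[-0.03, 0.5, 0, 0.5], [-0.03, 0.7, 0, 0.5], [-0.03, 0.8, 0, 0.5], [-0.03, 0.8, 0, 0.5], [-0.03, 0.8, 0, 0.6]]])

```text
t: 41.08
eef_pos: [0.5957, 0.0088, 0.1523]
ee_rot: [-179.4, 0.0, 92.1]
contact_force: [0.9, 0.7, -0.4]
gripper_width: 0.854
```

Call:
move_arm(plan=[[[-0.03, 0.8, 0, 0], [-0.03, 0.8, 0, 0], [-0.03, 0.8, 0, 0], [-0.03, 0.7, 0, 0], [-0.04, 0.38, 0, 0]]])

```text
t: 41.7
eef_pos: [0.586, 0.2181, 0.1519]
ee_rot: [-179.4, 0.0, 92.1]
contact_force: [0.2, 0.6, 0.5]
gripper_width: 0.851
```

Call:
move_arm(plan=[[[0, 0, -0.3, 0], [0, 0, -0.6, 0], [0, 0, -0.4, 0], [0, 0, 0, 0]]])

```text
t: 42.2
eef_pos: [0.585, 0.2152, 0.0719]
ee_rot: [-179.2, 0.1, 91.9]
contact_force: [0.7, 0.4, -0.3]
gripper_width: 0.853
```

Call:
move_arm(plan=[[[0.01, 0.01, -0.3, 0], [0, 0, -0.5, 0], [0, 0, -0.19, 0], [0, 0, 0, 0]]])

```text
t: 42.7
eef_pos: [0.5867, 0.2166, 0.014]
ee_rot: [-179.3, 0.0, 92.0]
contact_force: [0.3, -0.9, 0.7]
gripper_width: 0.851
```

Call:
move_arm(plan=[[[0, 0, 0, 0], [0, 0, 0, 0], [0, 0, 0, 0], [0, 0, 0, 0]]], jaw=0)

```text
t: 43.2
eef_pos: [0.588, 0.2173, 0.016]
ee_rot: [-179.5, -0.0, 92.0]
contact_force: [0.6, 0.3, 5.5]
gripper_width: 0.615
```

Call:
move_arm(plan=[[[0, 0, 0.3, 0], [0, 0, 0.7, 0], [0, 0, 0.8, 0], [0, -0.3, 0.5, -0.6], [0, -0.6, 0.2, -0.6]]])

```text
t: 43.82
eef_pos: [0.5876, 0.1634, 0.1674]
ee_rot: [-179.6, -0.1, 85.1]
contact_force: [1.0, -1.0, -3.7]
gripper_width: 0.619
```

Call:
move_arm(plan=[[[0.09, -0.8, 0, -0.7], [0.09, -0.8, 0, -0.71], [0.09, -0.8, 0, 0], [0.09, -0.8, 0, 0], [0.09, -0.8, 0, 0]]])

```text
t: 44.45
eef_pos: [0.6136, -0.0787, 0.165]
ee_rot: [-179.4, 0.0, 77.0]
contact_force: [-0.1, 0.5, -4.0]
gripper_width: 0.619
```

Call:
move_arm(plan=[[[0.09, -0.7, 0, 0], [0, -0.28, 0, 0], [0, 0, 0, 0], [0, 0, 0, 0]]])

```text
t: 44.95
eef_pos: [0.6192, -0.1349, 0.1646]
ee_rot: [-179.4, -0.0, 77.1]
contact_force: [-1.0, 0.3, -4.1]
gripper_width: 0.621
```

Call:
move_arm(plan=[[[0.025, -0.015, -0.3, 0], [0, 0, -0.6, 0], [0, 0, -0.33, 0], [0, 0, -0.1, 0], [0, 0, 0, 0]]])

```text
t: 45.58
eef_pos: [0.6207, -0.1361, 0.0844]
ee_rot: [-179.4, 0.0, 77.1]
contact_force: [-0.5, -0.4, -4.0]
gripper_width: 0.616
```

Call:
move_arm(plan=[[[0, 0, -0.03, 0], [0, 0, 0, 0], [0, 0, 0, 0]]])

```text
t: 45.95
eef_pos: [0.6213, -0.1365, 0.084]
ee_rot: [-179.5, -0.0, 77.0]
contact_force: [-3.2, 3.6, 5.9]
gripper_width: 0.622
```

Call:
move_arm(plan=[[[0, 0, 0, 0], [0, 0, 0, 0], [0, 0, 0.3, 0], [0, 0, 0.8, 0], [0, 0, 0.6, 0]]], jaw=0.85)

```text
t: 46.58
eef_pos: [0.6213, -0.1372, 0.188]
ee_rot: [-179.5, 0.0, 77.0]
contact_force: [1.7, 0.5, -0.7]
gripper_width: 0.852
```

```bash
python3 look.py pics/d6.png
```

```text
top [0.5794 0.2623] 287 3.0
rack [ 0.6294 -0.1041] 514 76.3
sc [0.5764 0.2642] 105 0.4
sc rack [ 0.5916 -0.2367] 135 -16.8
sc rack [ 0.5894 -0.1944] 161 -16.2
sc rack [ 0.7482 -0.178 ] 96 86.9
```

View pics/d6.png

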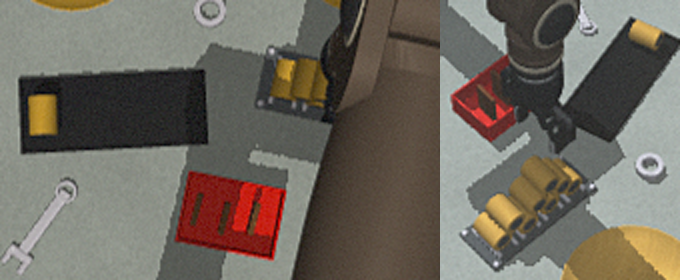

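Call:
move_arm(plan=[[[-0.07, 0.5, 0, 0.5], [-0.07, 0.7, 0, 0.5], [-0.07, 0.8, 0, 0.6], [-0.07, 0.8, 0, 0.6], [-0.08, 0.8, 0, 0.59]]])

```text
t: 47.3
eef_pos: [0.5991, 0.0804, 0.185]
ee_rot: [-179.4, 0.0, 93.1]
contact_force: [0.4, 0.2, 0.3]
gripper_width: 0.847
```

Call:
move_arm(plan=[[[-0.08, 0.8, 0, 0], [-0.08, 0.8, 0, 0], [-0.08, 0.8, 0, 0], [-0.07, 0.66, -0.2, 0], [0, 0, -0.4, 0]]])

```text
t: 47.92
eef_pos: [0.5808, 0.2659, 0.1493]
ee_rot: [-179.5, -0.1, 93.2]
contact_force: [0.7, -0.5, 0.1]
gripper_width: 0.853
```

Call:
move_arm(plan=[[[0, 0, -0.5, 0], [0, 0, -0.5, 0], [0, 0, -0.3, 0], [0, 0, 0, 0]]])

```text
t: 48.42
eef_pos: [0.5799, 0.2623, 0.0696]
ee_rot: [-179.3, 0.1, 93.0]
contact_force: [-0.1, -0.2, -0.3]
gripper_width: 0.85
```

Call:
move_arm(plan=[[[-0.01, 0.01, -0.3, 0], [0, 0, -0.5, 0], [0, 0, -0.15, 0], [0, 0, 0, 0]]])

```text
t: 48.92
eef_pos: [0.5799, 0.2632, 0.0135]
ee_rot: [-179.3, 0.0, 93.0]
contact_force: [0.2, 0.2, 0.9]
gripper_width: 0.851
```

Call:
move_arm(plan=[[[0, 0, 0, 0], [0, 0, 0, 0], [0, 0, 0, 0], [0, 0, 0, 0]]], jaw=0)

```text
t: 49.42
eef_pos: [0.5811, 0.2639, 0.0154]
ee_rot: [-179.5, -0.1, 93.0]
contact_force: [-0.4, 0.4, 5.0]
gripper_width: 0.618
```

Call:
move_arm(plan=[[[0, 0, 0.3, 0], [0, 0, 0.7, 0], [0, 0, 0.8, 0], [0, -0.3, 0.7, -0.6], [0, -0.6, 0.5, -0.6]]])

```text
t: 50.05
eef_pos: [0.5802, 0.2097, 0.1965]
ee_rot: [-179.5, -0.0, 86.1]
contact_force: [0.3, -0.3, -4.4]
gripper_width: 0.622
```

Call:
move_arm(plan=[[[0.06, -0.8, 0, -0.7], [0.06, -0.8, 0, -0.7], [0.06, -0.8, 0, -0.19], [0.06, -0.8, 0, 0], [0.06, -0.8, 0, 0]]])

```text
t: 50.68
eef_pos: [0.5977, -0.0323, 0.1944]
ee_rot: [-179.4, 0.0, 77.0]
contact_force: [1.0, -0.5, -3.4]
gripper_width: 0.616
```

Call:
move_arm(plan=[[[0.06, -0.8, 0, 0], [0.06, -0.8, 0, 0], [0.07, -0.6, 0, 0], [0, -0.27, 0, 0], [0, 0, 0, 0]]])

```text
t: 51.3
eef_pos: [0.6092, -0.1795, 0.1939]
ee_rot: [-179.4, -0.0, 76.9]
contact_force: [-0.0, 0.7, -3.9]
gripper_width: 0.62
```

Call:
move_arm(plan=[[[0, 0, 0, 0]]])

```text
t: 51.42
eef_pos: [0.6094, -0.1778, 0.194]
ee_rot: [-179.4, -0.0, 77.1]
contact_force: [0.0, 0.3, -3.0]
gripper_width: 0.624
```

Call:
move_arm(plan=[[[0, -0.11, 0, 0], [0, 0, -0.4, 0], [0, 0, -0.6, 0], [0, 0, -0.4, 0], [0, 0, -0.2, 0]]])

```text
t: 52.05
eef_pos: [0.6088, -0.1847, 0.0963]
ee_rot: [-179.3, -0.0, 77.1]
contact_force: [0.6, 0.4, -2.9]
gripper_width: 0.622
```

Call:
move_arm(plan=[[[0, 0, 0, 0], [0, 0, 0, 0]]])

```text
t: 52.3
eef_pos: [0.6102, -0.1855, 0.0991]
ee_rot: [-179.5, 0.0, 77.0]
contact_force: [-0.7, 1.0, -2.6]
gripper_width: 0.617
```

Call:
move_arm(plan=[[[0, 0.015, -0.12, 0], [0, 0, -0.08, 0], [0, 0, 0, 0], [0, 0, 0, 0]]])

```text
t: 52.8
eef_pos: [0.6095, -0.1846, 0.0858]
ee_rot: [-179.4, 0.0, 77.0]
contact_force: [-0.6, -0.4, -2.7]
gripper_width: 0.621
```

Call:
move_arm(plan=[[[0, 0, -0.03, 0], [0, 0, 0, 0], [0, 0, 0, 0]]])

```text
t: 53.18
eef_pos: [0.6095, -0.1846, 0.084]
ee_rot: [-179.4, 0.0, 77.0]
contact_force: [0.1, -1.0, -3.1]
gripper_width: 0.617
```

Call:
move_arm(plan=[[[0, 0, -0.03, 0], [0, 0, 0, 0], [0, 0, 0, 0]]])

```text
t: 53.55
eef_pos: [0.6097, -0.1845, 0.0824]
ee_rot: [-179.4, -0.0, 77.0]
contact_force: [0.1, 0.0, -1.1]
gripper_width: 0.62
```

Contact begins; settle a touch more, release, rise and move away for the final look.

Call:
move_arm(plan=[[[0, 0, -0.015, 0], [0, 0, 0, 0], [0, 0, 0, 0]]])

```text
t: 53.92
eef_pos: [0.6099, -0.1845, 0.082]
ee_rot: [-179.5, -0.0, 77.0]
contact_force: [0.2, 2.4, 3.2]
gripper_width: 0.62
```

Call:
move_arm(plan=[[[0, 0, 0, 0], [0, 0, 0, 0], [0, 0, 0.3, 0], [0, 0, 0.8, 0], [0, 0, 0.8, 0]]], jaw=0.85)

```text
t: 54.55
eef_pos: [0.6092, -0.1846, 0.1976]
ee_rot: [-179.4, 0.0, 77.0]
contact_force: [-0.3, 0.0, -0.9]
gripper_width: 0.847
```

Call:
move_arm(plan=[[[0, 0.6, 0.3, 0], [0, 0.8, 0, 0], [0, 0.8, 0, 0], [0, 0.8, 0, 0], [-0.2, 0.8, 0, 0]]])

```text
t: 55.18
eef_pos: [0.5978, 0.0449, 0.2144]
ee_rot: [-179.5, -0.0, 77.0]
contact_force: [0.3, -0.1, 0.2]
gripper_width: 0.852
```

Call:
move_arm(plan=[[[-0.4, 0.8, 0, 0], [-0.4, 0.8, 0, 0], [-0.4, 0.8, 0, 0], [-0.4, 0.5, 0, 0], [0, 0, 0, 0]]])

```text
t: 55.8
eef_pos: [0.5003, 0.2192, 0.2149]
ee_rot: [-179.5, -0.0, 77.2]
contact_force: [-0.4, 0.2, 0.1]
gripper_width: 0.853
```

Run:
```python
from h import *
f=arm.grab_frame("top");g=arm.grab_frame("scene")
a=np.hstack([cv2.resize(f[160:290,295:435,::-1],None,fx=2.8,fy=2.8,interpolation=2),cv2.resize(g[150:280,245:385,::-1],None,fx=2.8,fy=2.8,interpolation=2)])
cv2.imwrite("pics/e1.png",a)
# expected centres of bushes, drawn in the picture
c,s=np.cos(np.radians(13.1)),np.sin(np.radians(13.1))
b=a.copy()
for y,z in((-.05,.059),(0,.059),(.05,.059),(-.025,.09),(.025,.09)):
    for e in(-.027,.027):
        X=(.6152+c*e+s*y,-.16-s*e+c*y,z+.02)
        for n,o,k in(("top",(295,160),0),("scene",(245,150),392)):
            q=(proj(n,X)-o+.5)*2.8; cv2.circle(b,(int(q[0])+k,int(q[1])),2,(255,0,0),-1)
cv2.imwrite("pics/e1.png",np.vstack([a,b])[:,:])
print(arm.sense()["eef_pos"])
```

```text
[0.50175593 0.21751988 0.21437027]
```

View pics/e1.png

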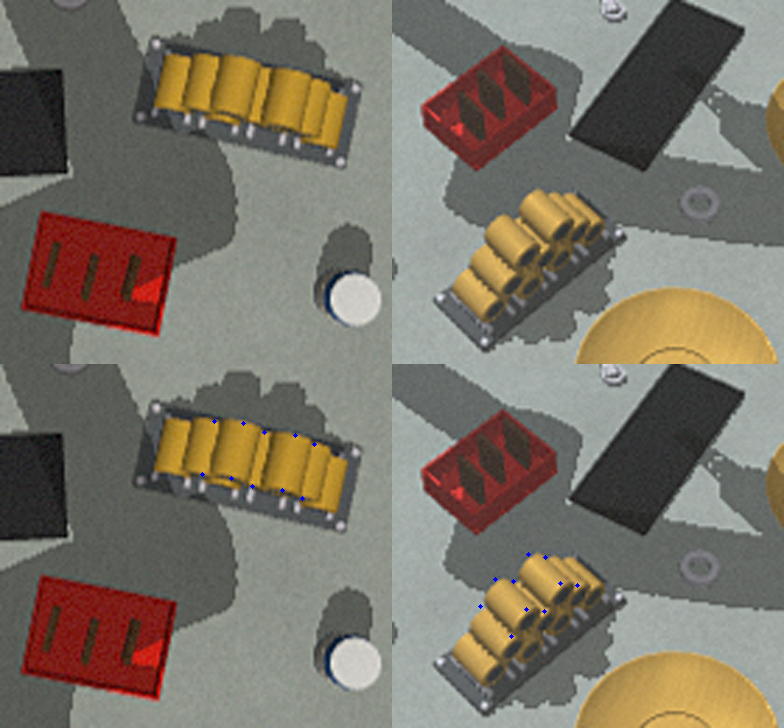

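```bash
python3 -c "
from station import arm
print(arm.job_done(), arm.sense()['t'])"
```

```text
the job is handed in; nothing more can be done
the job is handed in; nothing more can be done
```

I pulled all three packing strips out by their top edges and put them in the red bin. I then stacked the five loose bushes on the bottom row, three in the second layer first and then two on the third, and handed the job in at about 56 s. The hand-in gave no verdict.

- **Last check:** Top and scene views with the arm withdrawn show all three strips standing in the bin. Every bush sits in its hollow, in line with the rack, and the tray is empty. The marks I drew at the expected third-layer positions fall on those bushes to within a few millimetres by eye. I judged this from the pictures and did not measure positions again. The bin and can look unmoved, and I never worked near the spanner, collar, mallet or block.
- **Wrist limit:** On the first approach I turned the wrist the wrong way and it reached the limit of its last joint. I turned it back half a turn, and nothing was touched.
- **Early contact:** The first third-layer bush made contact about 2 mm higher than I expected. The pictures afterwards show it seated.

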